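# Load the sample chamber, shut its door on the catch and start it

### The job

Stand the short, wide screw-lid jar upright on the pulled-out tray of the white sample chamber, slide the tray fully home with the jar on it, and push the chamber's door shut until it clicks in on its catch. Then press the start button on the chamber's roof all the way down and let go. Keep the jar upright throughout, and leave the other bench things where they stand.

Things in the scene. Friction and masses are not known exactly. Their poses are not given: they have to be found in the camera images.
- chamber: White bench-top sample chamber, a box 210 deep x 220 wide x 120 mm high, open in front, fixed to the bench. Origin on the bench under the middle of the front opening; x points into the chamber, y to its hinge side, z up. The shut door covers the front, from x = -15 mm to 0.
- tray (a joint): Position of the sliding tray in m: 0 = fully home in the chamber, grows as it is pulled out towards the robot (along the chamber's -x), 0.15 at most. It slides stiffly (about 2 N) and stays where it is left. It stops solidly at 0.
- tray_spot (a point): Point on the tray's floor, 46 mm behind the inside of its front panel, midway between the side lips, 20 mm above the bench; axes as the chamber, moves with the tray. The floor is 124 mm wide between lips 10 mm high and runs on 99 mm behind this point. Stand the jar about here.
- tray_panel (a point): Middle of the top edge of the tray's upright steel front panel, on its outer (robot-side) face, 100 mm above the bench. The panel is 150 wide, 85 high (15 to 100 mm above the bench), 6 mm thick; push it along the chamber's +x. With the tray home this face is 1 mm inside the front opening.
- door (a joint): Door angle in rad: 0 = shut and seated, grows as it opens towards the robot, 2.0 at most. From above it turns counter-clockwise as it shuts. A sprung ball catch resists from 0.06 rad and snaps it in below 0.02; not pushed through, the door springs back to 0.06 or wider. Passing the ball takes about 7 N at the free edge; before that it turns at under 1 N and stays where left.
- door_hinge (a point): Point on the hinge line at the top of the door's outer face, 120 mm above the bench. Axes turn with the door: -y runs along the door to its free edge, -x is the outward normal of the outer face (the face to push on). The door is a flat panel 220 wide, 128 high (12 to 120 mm above the bench), 15 mm thick, no handle.
- door_edge (a point): Top corner of the door's outer face at the free edge, 220 mm from the hinge, 120 mm above the bench; axes as door_hinge.
- start (a joint): Travel of the start button in m: 0 = up, 0.006 = fully down; springs back when let go. Fully down takes 5 N.
- start_top (a point): Centre of the top face of the start button, a black round cap 26 mm across in a grey housing on the chamber's roof, pressed straight down.
- jar: The sample jar: short and wide, clear glass with white screw lid, 56 mm across and 60 mm high, 100 to 200 g. Origin at the centre of its underside, z up. It is the only jar: the other containers near it are a slim tall bottle and a low open dish, and the three swap places.
- flask: Bystander: slim clear bottle 48 mm across, 115 mm high; origin at the centre of its underside.
- dish: Bystander: low open glass dish 72 mm across, 22 mm high; origin at the centre of its underside.
- tape: Bystander: roll of black tape lying flat, 72 mm across, 20 mm high.
- amber: Bystander: amber bottle 60 mm across, 160 mm high.
- beaker: Bystander: glass beaker 70 mm across, 90 mm high.
- spatula: Bystander: lab spatula lying flat at the right of the bench.
There are look-alikes about, which are no part of the job. Leave any orange look-alike of the jar alone.

How it is judged:
On the way, in this order (a step that is already met when the one before it is completed fails the run):
1. the jar stands upright on the pulled-out tray, let go (x of jar in the frame of tray_spot between -0.045 and 0.085 m and y of jar in the frame of tray_spot between -0.05 and 0.05 m and z of jar in the frame of tray_spot between -0.006 and 0.006 m and angle between jar's own z axis and vertical below 0.1 rad and value of joint tray above 0.08 m and contact force between the fingers and jar below 0.05 N and linear speed of jar below 0.03 m/s), for 0.2 s.
2. the tray is fully home with the jar on it (value of joint tray below 0.005 m and x of jar in the frame of tray_spot between -0.045 and 0.085 m and y of jar in the frame of tray_spot between -0.05 and 0.05 m and z of jar in the frame of tray_spot between -0.006 and 0.006 m and angle between jar's own z axis and vertical below 0.1 rad), for 0.2 s.
3. the door is shut and seated on its catch (value of joint door below 0.012 rad and value of joint tray below 0.005 m), for 0.2 s.
4. the start button is pressed down with the door shut (value of joint start above 0.0045 m and value of joint door below 0.012 rad), for 0.05 s.
At the end, for the whole second after the job is handed in: The jar stands upright (within 0.1 rad) on the tray's floor, the tray is home (within 5 mm), the door is seated on its catch (within 0.012 rad of shut), the start button is up again (within 2 mm), all at rest; the button was pressed (over 4.5 of its 6 mm) after the door was shut (all of step 3 and x of jar in the frame of tray_spot between -0.045 and 0.085 m and y of jar in the frame of tray_spot between -0.05 and 0.05 m and z of jar in the frame of tray_spot between -0.006 and 0.006 m and angle between jar's own z axis and vertical below 0.1 rad and value of joint start below 0.002 m and linear speed of jar below 0.02 m/s and velocity of joint door between -0.05 and 0.05 rad/s); the robot touches nothing.
It fails at once if the jar is tipped over 30 degrees (angle between jar's own z axis and vertical above 0.52 rad).
It fails at once if another bench thing is moved more than 30 mm (distance of any of flask, dish, tape, amber, beaker, spatula from where it was at the start of the episode above 0.03 m).
It also fails if it takes over 69 s, if anything falls off the work surface, if the arm or the gripper's body presses on something with over 40 N, if the wrist force passes 120 N, or if a joint passes its speed limit or range.

### The arm

A 6-joint arm with a two-finger parallel gripper is mounted at the origin on the work surface. World frame = base frame: x ahead of the robot, y to its left, z up, the work surface at z = 0. Lengths are in m, angles in rad, forces in N, time in s.
With the tool pointing down it reaches from about 0.35 to 0.975 m from the base axis. Payload 4.9 kg.
Tool frame: the origin (TCP) lies at the very end of the fingers, on their centre line; the grasp point (between the pads) lies 19 mm behind it (ctrl.tcp_to_grasp is the z of the grasp point in the tool frame, in m); z points along the fingers, y is the line along which they close (so a half turn about z gives the same grasp; the last joint's range is limited). The gripper opens to 85 mm and grips with 20 to 120 N. Pads are 22 mm wide; open, the fingers measure 114 mm over their backs; the gripper's body (76 mm by 85 mm) begins 54 mm behind the grasp point. The pads swing forward as they close: fully open they stand 13 mm farther back than shut.
Start: joints at [-1.464, 0.053, 1.613, -0, 1.476, -0.119], TCP at [0.14, -0.609, 0.231] pointing down, gripper open.
Joint ranges: [-3.01, 3.01], [-1.01, 2.22], [0.06, 2.58], [-1.02, 4.17], [0.09, 2.62], [-3.14, 3.14]. Speed limits (rad/s): [2.57, 2.57, 3.14, 3.14, 3.14, 3.14].

### API

Orientations are given as a rotation vector (axis times angle).
In Python, from station import ctrl, eyes, job, nets gives the robot as it stands. The module is installed in compiled form; this text tells all that it offers.
- The arm moves only by the tool jog_arm, never from a script. Its argument "commands" is one flat list of numbers, 7 for each row, row after row: the shift along the tool's x, y, z each as a share of 0.06 m, from -1 to 1, then the turn, a rotation vector about the tool's x, y, z each as a share of 0.1 rad, from -1 to 1, then the finger opening in mm, from 0 to 85.4. In form: [x, y, z, ax, ay, az, grip, x, y, z, ax, ay, az, grip, ...]. A call has 1 to 20 rows; each row shifts and turns the commanded pose from where the row before left it, along the tool's axes as they then stand; what a row does not reach is not made up. A row lasts 1/8 s, in which the tool goes at most 62.5 mm and 10.7 degrees, less where a joint would pass 70% of its speed; a pose out of reach is approached as far as the arm can. A call with a number of a shift or a turn outside -1 to 1 is refused whole. A call with a gripper value outside its range is refused whole. The fingers move at their own pace and stop on an object; "newtons" is the grip in N (left out, the last holds). Time passes only in rows, so rows that do not move let the fingers close. It gives the time, the measured TCP pose, the force, the opening and the grip force at its end, in the units of the state.
- ctrl.get_obs(): the state, without advancing time (a new reading comes with each control period).
- eyes.get_image(name): name is "scene" or "top"; returns a dict with "image" (384x512x3 uint8, red, green, blue), "z_map" (384x512 float32, m along the optical axis (not along the pixel's ray), 0 where there is no reading), "K" (3x3 intrinsics, pixels), "cam_to_world" (4x4, takes a point from camera to world coordinates). Camera axes: x right, y up, looking along -z (the intrinsics and any distortion apply to the point x, -y, -z); pixel columns grow to the right and rows downward; lengths in m; the calibration is good to about 2 mm. A picture is of the moment at which its call begins.
- job.finish_job(): hands the job in; it is judged then, once.
Trained networks look in the newest picture that a camera, given by its name, has taken for a name from the list of things; names that differ only in an ending like _2 or _b are one class to them, and where a whole thing is asked for, a point or a joint stands for the part that bears it (a point fixed in the world has none). Each returns a list of dicts, best first, with "p" (0 to 1); they miss things now and then, are a little off and sometimes report something else, mostly with a low value. They report only what shows in the picture. A call takes as long as a camera call. They do not tell look-alikes from the thing itself.
- nets.silhouettes(camera, name): "mask" (384x512 bool, what is visible of it) and "bbox" ([left, top, right, bottom] in pixels, round what is visible of it).
The state is a dict: "t": time; "q": joint angles; "dq": joint speeds; "effort": joint torques, N m; "tool_pos": TCP position; "tool_rot": TCP orientation; "contact_force": force on the tool from outside, world axes, zero at the start; "wrist_torque": the same for the moment, N m; "opening": finger opening in m; "grip_force": force on a finger pad.
Only numpy, scipy, OpenCV 4.12 (cv2) and the standard library are available. Lean on these libraries where they do the work, as an engineer would, in place of code of your own. Each camera call takes 0.05 s, during which the arm holds its last target. There are 200 camera calls.

## Working session

There is one attempt and no reset: what is moved stays moved. The work goes in short steps, Python scripts to look and compute and a tool call to move; the robot and the scene stay as the last step left them, time stands still between calls to the robot, and variables do not carry over. Pictures are saved under pics/ and viewed, at most 10 in all, crops included, and the job is handed in when it is done.

Besides the shell and the picture viewer there is one more tool, called after "Call:" by a JSON object that holds its "op" and its "data". jog_arm: Moves the arm, as the interface text tells. Shift numbers are shares of 0.06 m and turn numbers shares of 0.1 rad, none past 1 either way. Its arguments: {"type":"object","properties":{"commands":{"type":"array","items":{"type":"number"}},"newtons":{"type":"number"}},"required":["commands"]}

```bash
mkdir -p pics
cat > h.py <<'E'
import numpy as np, cv2
from station import ctrl, eyes, job, nets
def cloud(d):
    z=d["z_map"];K=d["K"];h,w=z.shape;u,v=np.meshgrid(np.arange(w),np.arange(h))
    x=(u-K[0,2])/K[0,0]*z;y=(v-K[1,2])/K[1,1]*z
    P=np.stack([x,-y,-z,np.ones_like(z)],-1)@d["cam_to_world"].T
    P=P[...,:3].copy();P[z==0]=np.nan;return P
def save(im,n,s=1.5): cv2.imwrite(f"pics/{n}.png",cv2.resize(im[...,::-1],None,fx=s,fy=s))
E
python3 - <<'E'
from h import *
o=ctrl.get_obs();print(o["tool_pos"],o["tool_rot"],o["t"],ctrl.tcp_to_grasp)
for c in ["scene","top"]:
    d=eyes.get_image(c);save(d["image"],c+"0",1.4);P=cloud(d);np.savez(f"{c}0.npz",im=d["image"],P=P)
    print(c,d["cam_to_world"].round(3).tolist(),d["K"].round(1).tolist())
    for n in ["jar","flask","dish","chamber","tray","door","start","tape","amber","beaker"]:
        for r in nets.silhouettes(c,n)[:3]:
            p=P[r["mask"]];p=p[~np.isnan(p[:,0])]
            print(n,round(r["p"],2),[int(b) for b in r["bbox"]],len(p),*( [np.percentile(p,[2,50,98],axis=0).round(3).tolist()] if len(p) else []))
E
```

```text
[ 0.13986967 -0.6085198   0.23005565] [-3.11953936e+00 -3.53655625e-01 -3.76994020e-05] 0.0 -0.0187
scene [[-0.711, -0.493, 0.501, 1.155], [0.703, -0.504, 0.503, 0.547], [0.004, 0.709, 0.705, 0.917], [0.0, 0.0, 0.0, 1.0]] [[378.4, 0.0, 255.5], [0.0, 378.4, 190.2], [0.0, 0.0, 1.0]]
jar 0.74 [235, 155, 249, 174] 287 [[0.43, -0.279, -0.002], [0.472, -0.206, 0.038], [0.49, -0.188, 0.061]]
jar 0.71 [143, 128, 215, 163] 430 [[0.402, -0.543, -0.003], [0.597, -0.49, 0.002], [0.66, -0.458, 0.019]]
jar 0.63 [221, 168, 235, 192] 292 [[0.537, -0.207, 0.006], [0.565, -0.176, 0.046], [0.582, -0.161, 0.061]]
flask 0.69 [185, 147, 202, 178] 318 [[0.586, -0.316, 0.008], [0.61, -0.296, 0.064], [0.625, -0.284, 0.113]]
dish 0.57 [210, 138, 228, 154] 206 [[0.412, -0.422, -0.004], [0.439, -0.379, 0.011], [0.477, -0.338, 0.022]]
chamber 0.78 [200, 178, 352, 300] 9683 [[0.386, -0.02, 0.001], [0.683, 0.11, 0.116], [0.802, 0.198, 0.124]]
tray 0.86 [276, 174, 326, 221] 1239 [[0.447, -0.011, 0.015], [0.459, 0.057, 0.036], [0.509, 0.128, 0.099]]
start 0.43 [239, 209, 251, 216] 79 [[0.654, 0.006, 0.12], [0.676, 0
[... 1427 characters left out ...]
349, 0.136, 0.018], [0.45, 0.155, 0.118], [0.555, 0.174, 0.125]]
door 0.66 [186, 194, 201, 265] 582 [[0.346, 0.135, 0.021], [0.448, 0.155, 0.118], [0.554, 0.174, 0.125]]
start 0.54 [234, 155, 236, 158] 21 [[0.667, 0.023, 0.139], [0.673, 0.031, 0.142], [0.68, 0.038, 0.146]]
start 0.38 [323, 177, 342, 198] 218 [[0.574, -0.328, 0.004], [0.592, -0.299, 0.077], [0.618, -0.284, 0.118]]
tape 0.64 [303, 140, 323, 167] 169 [[0.686, -0.273, 0.004], [0.721, -0.241, 0.019], [0.753, -0.208, 0.026]]
amber 0.57 [94, 200, 121, 225] 493 [[0.47, 0.412, -0.0], [0.496, 0.429, 0.104], [0.538, 0.489, 0.164]]
beaker 0.85 [116, 154, 142, 174] 426 [[0.615, 0.352, 0.002], [0.652, 0.394, 0.049], [0.677, 0.415, 0.093]]
```

Run:
```python
from h import *
a=np.load("scene0.npz")["im"][120:312,130:386];b=np.load("top0.npz")["im"][110:280,80:370]
cv2.imwrite("pics/a.png",cv2.resize(a[...,::-1],None,fx=3,fy=3,interpolation=cv2.INTER_CUBIC))
cv2.imwrite("pics/b.png",cv2.resize(b[...,::-1],None,fx=2.7,fy=2.7,interpolation=cv2.INTER_CUBIC))
P=np.load("top0.npz")["P"].reshape(-1,3);Q=np.load("scene0.npz")["P"].reshape(-1,3)
def lid(c,S,lo=.054,hi=.07):
    m=(np.hypot(S[:,0]-c[0],S[:,1]-c[1])<.05)&(S[:,2]>lo)&(S[:,2]<hi);p=S[m]
    (cc,r)=cv2.minEnclosingCircle(p[:,:2].astype(np.float32));print("lid",c,len(p),p.mean(0).round(4),np.round(cc,4),round(r,4))
for S in (P,Q):
    lid((.46,-.212),S);lid((.55,-.185),S)
    # roof rect
    m=(S[:,2]>.112)&(S[:,2]<.13)&(S[:,0]>.58)&(S[:,0]<.85)&(S[:,1]>-.1)&(S[:,1]<.25)
    print("roof",m.sum(),[np.round(x,4) for x in cv2.minAreaRect(S[m][:,:2].astype(np.float32))], S[m].mean(0).round(3))
    m=(S[:,2]>.112)&(S[:,2]<.13)&(S[:,0]>.3)&(S[:,0]<.55)&(S[:,1]>.1)&(S[:,1]<.25)
    print("door",m.sum(),[np.round(x,4) for x in cv2.minAreaRect(S[m][:,:2].astype(np.float32))])
    m=(S[:,2]>.09)&(S[:,2]<.112)&(S[:,0]>.4)&(S[:,0]<.5)&(S[:,1]>-.05)&(S[:,1]<.13)
    print("panel",m.sum(),cv2.boxPoints(cv2.minAreaRect(S[m][:,:2].astype(np.float32))).round(4).tolist())
    m=(S[:,2]>.133)&(S[:,2]<.16)&(S[:,0]>.6)&(S[:,0]<.85)&(S[:,1]>-.1)&(S[:,1]<.25)
    print("btn",m.sum(),S[m].mean(0).round(4),np.percentile(S[m],[2,98],axis=0).round(3).tolist())
```

```text
lid (0.46, -0.212) 170 [ 0.4606 -0.2147  0.0602] [ 0.4611 -0.2148] 0.0248
lid (0.55, -0.185) 169 [ 0.5517 -0.1871  0.06  ] [ 0.5517 -0.1869] 0.025
roof 4162 [array([0.6878, 0.0831]), array([0.2124, 0.22  ]), np.float64(5.6797)] [0.687 0.084 0.121]
door 339 [array([0.4462, 0.157 ]), array([0.2098, 0.0165]), np.float64(8.1405)]
panel 94 [[0.4408000111579895, 0.12919999659061432], [0.45489999651908875, -0.014299999922513962], [0.4611999988555908, -0.01360000018030405], [0.4471000134944916, 0.1298000067472458]]
btn 104 [0.6845 0.0492 0.1405] [[0.653, 0.013, 0.133], [0.769, 0.164, 0.153]]
lid (0.46, -0.212) 106 [ 0.464  -0.2143  0.0583] [ 0.4627 -0.2165] 0.0269
lid (0.55, -0.185) 121 [ 0.5555 -0.1871  0.0582] [ 0.5546 -0.1876] 0.0258
roof 4859 [array([0.6896, 0.0816]), array([0.2135, 0.2224]), np.float64(5.7774)] [0.697 0.09  0.118]
door 284 [array([0.4469, 0.156 ]), array([0.2079, 0.0166]), np.float64(8.713)]
panel 137 [[0.44200000166893005, 0.12929999828338623], [0.45590001344680786, -0.016499999910593033], [0.46560001373291016, -0.015599999576807022], [0.45170000195503235, 0.13019999861717224]]
btn 99 [0.7068 0.0755 0.1407] [[0.666, 0.019, 0.133], [0.773, 0.165, 0.151]]
```

View pics/a.png

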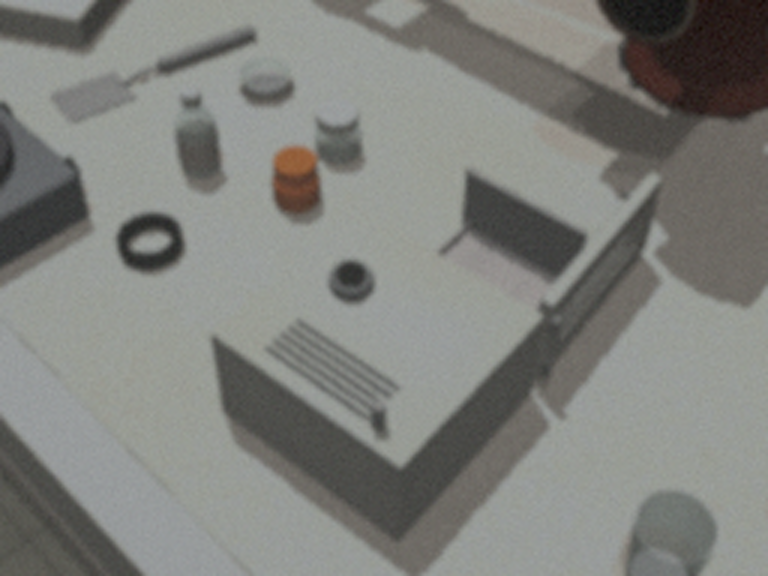

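View pics/b.png

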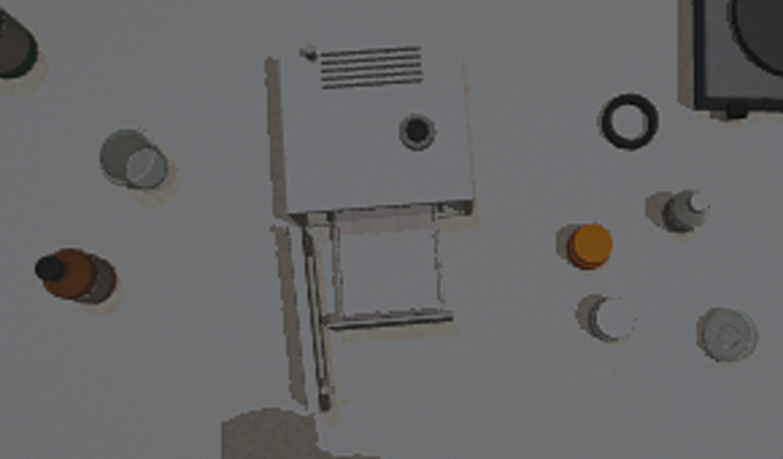

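The picture crops show these candidates for the jar, in full scene pixels:
- White-lid clear short jar at (243,165).
- Orange look-alike at (229,180).
- Slim bottle at (196,165).
- Open dish at (219,147).

I choose the white-lid jar. Its lid is at world (0.4615, -0.2155) and z 0.060, which fits the 60 mm height. The chamber yaw is 5.65°, the tray is out about 0.137 m, and the door is open about 90°.

Call:
{"op": "jog_arm", "data": {"commands": [0, 0, 0, 0, 0, 0.64, 85, 0, 0, 0, 0, 0, 0.64, 85, 0.6, -0.6, 0, 0, 0, 0, 85, 0.6, -0.6, 0, 0, 0, 0, 85, 0.6, -0.6, 0, 0, 0, 0, 85, 0.6, -0.6, 0, 0, 0, 0, 85, 0.6, -0.6, 0, 0, 0, 0, 85, 0.6, -0.6, 0, 0, 0, 0, 85, 0.6, -0.6, 0, 0, 0, 0, 85, 0.6, -0.6, 0, 0, 0, 0, 85, 0.6, -0.6, 0, 0, 0, 0, 85, 0.5, -0.5, 0, 0, 0, 0, 85, 0, 0, 0, 0, 0, 0, 85, 0, 0, 0, 0, 0, 0, 85], "newtons": 30}}

```text
t: 2.85
tool_pos: [0.4574, -0.2225, 0.2313]
tool_rot: [3.137, 0.154, -0.001]
contact_force: [-0.2, -0.1, 0.3]
opening: 0.0851
grip_force: 0.0
```

```bash
cat >> h.py <<'E'
from scipy.spatial.transform import Rotation as R
def d2(x,y,z):
    o=ctrl.get_obs();M=R.from_rotvec(o["tool_rot"]).as_matrix()
    print("t",round(o["t"],2),"pos",o["tool_pos"].round(4) if hasattr(o["tool_pos"],"round") else o["tool_pos"],"F",np.round(o["contact_force"],1),"open",o["opening"],o["grip_force"])
    print("tool x,z axis",M[:,0].round(3),M[:,2].round(3),"shares",(M.T@(np.array([x,y,z])-o["tool_pos"])/.06).round(3))
E
python3 -c "
from h import *
d2(.4615,-.2155,.025)
d=eyes.get_image('scene')['image'][130:210,170:290];save(d,'jar',5)"
```

```text
t 2.85 pos [ 0.4574 -0.2225  0.2313] F [-0.2 -0.1  0.3] open 0.08505398849644692 0.0
tool x,z axis [ 0.995  0.098 -0.   ] [-0. -0. -1.] shares [ 0.08  -0.111  3.438]
```

View pics/jar.png

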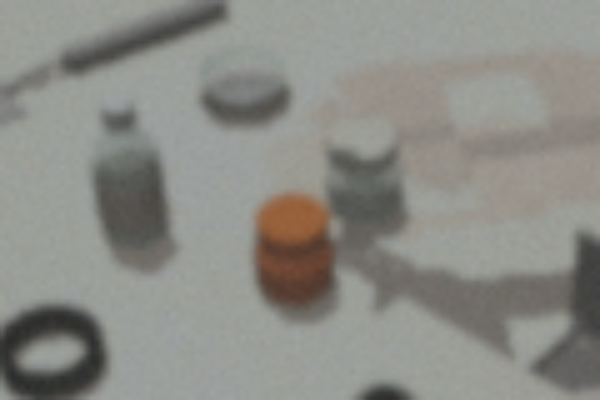

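The close crop shows the white-lid clear jar at crop (365,175) and the orange look-alike at (293,250). The choice stands, so I go down and grip.

Call:
{"op": "jog_arm", "data": {"commands": [0.08, -0.11, 0, 0, 0, 0, 85, 0, 0, 0.43, 0, 0, 0, 85, 0, 0, 0.43, 0, 0, 0, 85, 0, 0, 0.43, 0, 0, 0, 85, 0, 0, 0.43, 0, 0, 0, 85, 0, 0, 0.43, 0, 0, 0, 85, 0, 0, 0.43, 0, 0, 0, 85, 0, 0, 0.43, 0, 0, 0, 85, 0, 0, 0.43, 0, 0, 0, 85, 0, 0, 0, 0, 0, 0, 85, 0, 0, 0, 0, 0, 0, 45, 0, 0, 0, 0, 0, 0, 45, 0, 0, 0, 0, 0, 0, 45, 0, 0, 0, 0, 0, 0, 45, 0, 0, 0, 0, 0, 0, 45, 0, 0, 0, 0, 0, 0, 45], "newtons": 30}}

```text
t: 4.9
tool_pos: [0.4631, -0.2166, 0.0272]
tool_rot: [3.135, 0.154, 0.004]
contact_force: [-2.3, -2.0, 7.3]
opening: 0.0507
grip_force: 28.8
```

Call:
{"op": "jog_arm", "data": {"commands": [0, 0, -0.1, 0, 0, 0, 45, 0, 0, -0.2, 0, 0, 0, 45, 0, 0, -0.4, 0, 0, 0, 45, 0, 0, -0.4, 0, 0, 0, 45, 0, 0, -0.4, 0, 0, 0, 45, 0, 0, -0.4, 0, 0, 0, 45, 0, 0, -0.4, 0, 0, 0, 45, 0, 0, -0.2, 0, 0, 0, 45, 0, 0, 0, 0, 0, 0, 45, 0, 0, 0, 0, 0, 0, 45]}}

```text
t: 6.15
tool_pos: [0.4612, -0.2148, 0.1737]
tool_rot: [-3.137, -0.153, 0.002]
contact_force: [-0.0, 0.0, -1.2]
opening: 0.0504
grip_force: 27.7
```

```bash
python3 -c "
from h import *
d2(.5096,.0636,.05)
d=eyes.get_image('scene');save(d['image'][100:220,170:330],'lift',4.5)
P=cloud(d)
for r in nets.silhouettes('scene','jar')[:3]:
    p=P[r['mask']];print(r['p'],r['bbox'],np.nanpercentile(p,[2,50,98],axis=0).round(3).tolist())"
```

```text
t 6.15 pos [ 0.4612 -0.2148  0.1737] F [-0.   0.  -1.2] open 0.05040336579570004 27.652874777413672
tool x,z axis [ 0.995  0.098 -0.002] [-0.002  0.001 -1.   ] shares [ 1.259 -4.536  2.066]
0.7 [222.4, 169.6, 235.2, 189.7] [[0.538, -0.205, 0.008], [0.564, -0.175, 0.048], [0.581, -0.161, 0.061]]
0.57 [233.0, 118.8, 249.7, 141.3] [[0.45, -0.233, 0.148], [0.478, -0.204, 0.181], [0.489, -0.187, 0.207]]
```

View pics/lift.png

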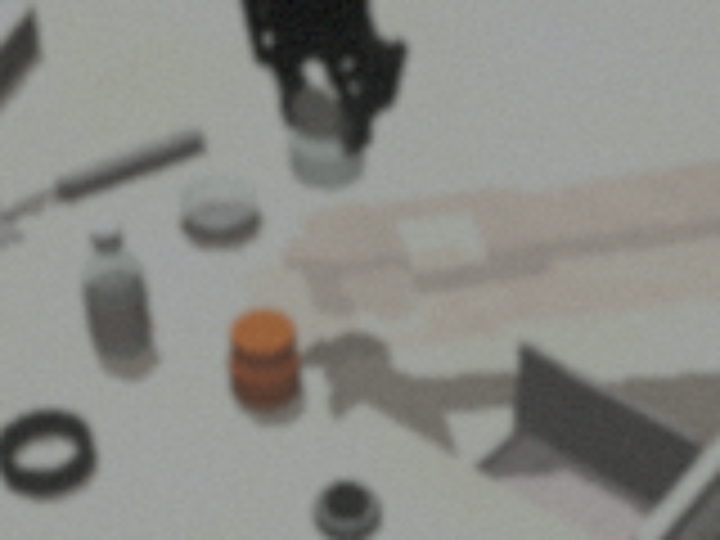

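The jar is held upright at crop (325,140), with its base at z 0.147 or so. The other things have not moved. Now I carry it over the tray.

Call:
{"op": "jog_arm", "data": {"commands": [0.08, -0.3, 0, 0, 0, 0, 45, 0.18, -0.6, 0, 0, 0, 0, 45, 0.18, -0.6, 0, 0, 0, 0, 45, 0.18, -0.6, 0, 0, 0, 0, 45, 0.18, -0.6, 0, 0, 0, 0, 45, 0.18, -0.6, 0, 0, 0, 0, 45, 0.18, -0.6, 0, 0, 0, 0, 45, 0.08, -0.4, 0, 0, 0, 0, 45, 0, -0.23, 0, 0, 0, 0, 45, 0, 0, 0, 0, 0, 0, 45, 0, 0, 0.3, 0, 0, 0, 45, 0, 0, 0.4, 0, 0, 0, 45, 0, 0, 0.4, 0, 0, 0, 45, 0, 0, 0.4, 0, 0, 0, 45, 0, 0, 0.25, 0, 0, 0, 45, 0, 0, 0.15, 0, 0, 0, 45, 0, 0, 0, 0, 0, 0, 45, 0, 0, 0, 0, 0, 0, 45]}}

```text
t: 8.5
tool_pos: [0.5101, 0.0625, 0.0619]
tool_rot: [3.138, 0.153, 0.003]
contact_force: [0.2, 0.8, -1.4]
opening: 0.0508
grip_force: 27.7
```

```bash
python3 -c "
from h import *
d2(.5096,.0636,.048)
d=eyes.get_image('top');save(d['image'][160:280,170:290],'place',4.5)
d=eyes.get_image('scene');save(d['image'][140:240,240:360],'place2',5)"
```

```text
t 8.5 pos [0.5101 0.0625 0.0619] F [ 0.2  0.8 -1.4] open 0.050810195530300736 27.71040897758212
tool x,z axis [0.995 0.098 0.002] [ 0.002 -0.    -1.   ] shares [-0.007 -0.019  0.231]
```

View pics/place2.png

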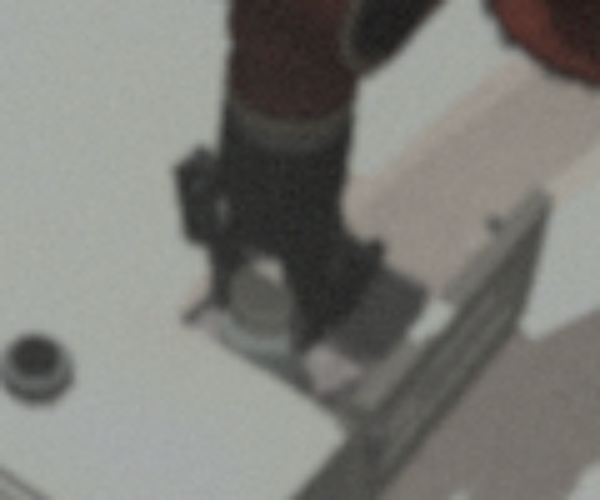

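The jar is centred over the tray at crop (262,310), between the lips and clear of the panel and door. I lower it slowly.

Call:
{"op": "jog_arm", "data": {"commands": [0, 0, 0.06, 0, 0, 0, 45, 0, 0, 0.06, 0, 0, 0, 45, 0, 0, 0.05, 0, 0, 0, 45, 0, 0, 0.03, 0, 0, 0, 45, 0, 0, 0, 0, 0, 0, 45, 0, 0, 0, 0, 0, 0, 45]}}

```text
t: 9.35
tool_pos: [0.5094, 0.0626, 0.049]
tool_rot: [-3.138, -0.154, -0.0]
contact_force: [-0.3, 0.4, -1.8]
opening: 0.0504
grip_force: 27.7
```

Call:
{"op": "jog_arm", "data": {"commands": [0, 0, 0.03, 0, 0, 0, 45, 0, 0, 0.02, 0, 0, 0, 45, 0, 0, 0, 0, 0, 0, 45, 0, 0, 0, 0, 0, 0, 45]}}

```text
t: 9.85
tool_pos: [0.5103, 0.0627, 0.0473]
tool_rot: [-3.138, -0.154, -0.003]
contact_force: [-2.1, 0.6, 6.3]
opening: 0.0505
grip_force: 29.9
```

Call:
{"op": "jog_arm", "data": {"commands": [0, 0, 0, 0, 0, 0, 60, 0, 0, 0, 0, 0, 0, 70, 0, 0, 0, 0, 0, 0, 78, 0, 0, 0, 0, 0, 0, 78, 0, 0, 0, 0, 0, 0, 78, 0, 0, -0.15, 0, 0, 0, 78, 0, 0, -0.4, 0, 0, 0, 78, 0, 0, -0.5, 0, 0, 0, 78, 0, 0, -0.6, 0, 0, 0, 78, 0, 0, -0.6, 0, 0, 0, 78, 0, 0, -0.4, 0, 0, 0, 78, 0, 0, 0, 0, 0, 0, 78]}}

```text
t: 11.35
tool_pos: [0.5109, 0.0625, 0.2081]
tool_rot: [3.137, 0.154, 0.009]
contact_force: [-0.6, -0.1, -0.5]
opening: 0.0778
grip_force: 0.0
```

```bash
python3 -c "
from h import *
d2(.40,.053,.06)
d=eyes.get_image('top');P=cloud(d).reshape(-1,3)
d=eyes.get_image('scene');Q=cloud(d).reshape(-1,3)
for S in (P,Q):
    m=(abs(S[:,0]-.51)<.05)&(abs(S[:,1]-.063)<.045)&(S[:,2]>.06)&(S[:,2]<.095)
    if m.sum(): print(m.sum(),np.percentile(S[m],[2,50,98],axis=0).round(3).tolist())
    m=(S[:,2]>.09)&(S[:,2]<.112)&(S[:,0]>.4)&(S[:,0]<.48)&(S[:,1]>-.05)&(S[:,1]<.13)
    if m.sum()>5: print('panel',m.sum(),cv2.boxPoints(cv2.minAreaRect(S[m][:,:2].astype(np.float32))).round(4).tolist())
save(d['image'][140:240,220:370],'rel',4.5)"
```

```text
t 11.35 pos [0.5109 0.0625 0.2081] F [-0.6 -0.1 -0.5] open 0.07780880392079101 0.0
tool x,z axis [0.995 0.098 0.006] [ 0.006 -0.    -1.   ] shares [-1.87  -0.024  2.458]
56 [[0.484, 0.049, 0.071], [0.494, 0.062, 0.082], [0.507, 0.081, 0.086]]
panel 74 [[0.44119998812675476, 0.12919999659061432], [0.45579999685287476, -0.0142000000923872], [0.461899995803833, -0.01360000018030405], [0.447299987077713, 0.1298000067472458]]
210 [[0.461, 0.026, 0.064], [0.514, 0.067, 0.078], [0.535, 0.088, 0.081]]
panel 126 [[0.4429999887943268, 0.12780000269412994], [0.45500001311302185, -0.017400000244379044], [0.46619999408721924, -0.01640000008046627], [0.45410001277923584, 0.12880000472068787]]
```

View pics/rel.png

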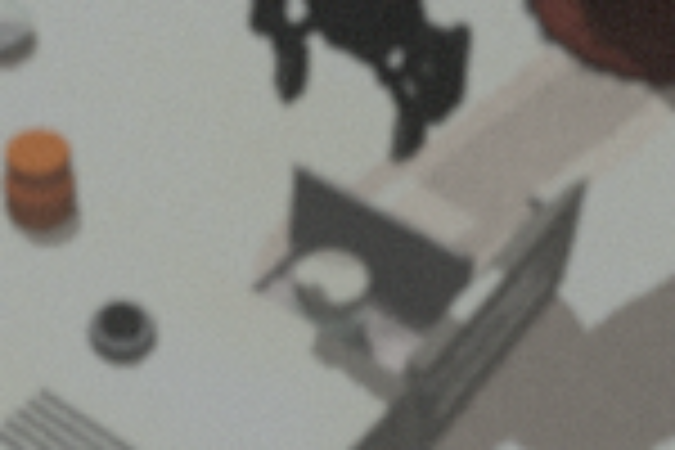

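The jar stands upright on the tray floor with its lid at z 0.08, seen at crop (335,275). Next the fingers close and go down in front of the tray panel.

Call:
{"op": "jog_arm", "data": {"commands": [-0.5, 0, 0, 0, 0, 0, 0, -0.6, 0, 0, 0, 0, 0, 0, -0.6, 0, 0, 0, 0, 0, 0, 0, 0, 0, 0, 0, 0, 0, 0, 0, 0.5, 0, 0, 0, 0, 0, 0, 0.6, 0, 0, 0, 0, 0, 0, 0.6, 0, 0, 0, 0, 0, 0, 0.5, 0, 0, 0, 0, 0, 0, 0.18, 0, 0, 0, 0, 0, 0, 0, 0, 0, 0, 0]}}

```text
t: 12.7
tool_pos: [0.4075, 0.0526, 0.0613]
tool_rot: [-3.138, -0.153, 0.003]
contact_force: [0.1, 0.6, 0.2]
opening: -0.0002
grip_force: 0.0
```

```bash
python3 -c "
from h import *
d2(.5737,.0717,.065)"
```

```text
t 12.7 pos [0.4075 0.0526 0.0613] F [0.1 0.6 0.2] open -0.00022877655991608502 0.0
tool x,z axis [ 0.995  0.098 -0.002] [-0.002  0.    -1.   ] shares [ 2.788 -0.046 -0.068]
```

Call:
{"op": "jog_arm", "data": {"commands": [0.1, -0.04, -0.07, 0, 0, 0, 0, 0.15, 0, 0, 0, 0, 0, 0, 0.15, 0, 0, 0, 0, 0, 0, 0.15, 0, 0, 0, 0, 0, 0, 0.2, 0, 0, 0, 0, 0, 0, 0.2, 0, 0, 0, 0, 0, 0, 0.2, 0, 0, 0, 0, 0, 0, 0.2, 0, 0, 0, 0, 0, 0, 0.2, 0, 0, 0, 0, 0, 0, 0.2, 0, 0, 0, 0, 0, 0, 0.2, 0, 0, 0, 0, 0, 0, 0.2, 0, 0, 0, 0, 0, 0, 0.15, 0, 0, 0, 0, 0, 0, 0.15, 0, 0, 0, 0, 0, 0, 0.1, 0, 0, 0, 0, 0, 0, 0.05, 0, 0, 0, 0, 0, 0, 0, 0, 0, 0, 0, 0, 0]}}

```text
t: 14.82
tool_pos: [0.5635, 0.07, 0.0665]
tool_rot: [3.137, 0.154, 0.002]
contact_force: [0.4, -0.9, 0.4]
opening: -0.0004
grip_force: 0.0
```

Call:
{"op": "jog_arm", "data": {"commands": [0.05, 0, 0, 0, 0, 0, 0, 0.05, 0, 0, 0, 0, 0, 0, 0.05, 0, 0, 0, 0, 0, 0, 0.05, 0, 0, 0, 0, 0, 0, 0, 0, 0, 0, 0, 0, 0]}}

```text
t: 15.45
tool_pos: [0.5694, 0.0713, 0.0637]
tool_rot: [-3.138, -0.155, 0.022]
contact_force: [-16.7, 0.1, 4.6]
opening: -0.0002
grip_force: 0.0
```

Call:
{"op": "jog_arm", "data": {"commands": [-0.3, 0, 0, 0, 0, 0, 0, -0.4, 0, 0, 0, 0, 0, 0, -0.5, 0, 0, 0, 0, 0, 0, -0.2, 0, -0.5, 0, 0, 0, 0, 0, 0, -0.6, 0, 0, 0, 0, 0, 0, -0.6, 0, 0, 0, 0, 0, 0, -0.3, 0, 0, 0, 0, 0, 0, 0, 0, 0, 0, 0]}}

```text
t: 16.45
tool_pos: [0.4923, 0.0632, 0.1877]
tool_rot: [3.138, 0.154, 0.005]
contact_force: [0.4, -0.0, -0.8]
opening: 0.0003
grip_force: 0.0
```

```bash
cat >> h.py <<'E'
Z=np.radians(5.65);X=np.array([np.cos(Z),np.sin(Z)]);Y=np.array([-X[1],X[0]]);O=np.array([.5835,.0727])
def ch(p): return np.array([(np.asarray(p)[:2]-O)@X,(np.asarray(p)[:2]-O)@Y])
E
python3 -c "
from h import *
d2(.384,.196,.065);print('chamber frame',ch(ctrl.get_obs()['tool_pos']))
d=eyes.get_image('top');P=cloud(d).reshape(-1,3)
q=(P[:,:2]-O)@np.stack([X,Y],1)
m=(P[:,2]>.085)&(P[:,2]<.106)&(abs(q[:,1])<.08)&(q[:,0]>-.16)&(q[:,0]<.01);print('panel',m.sum(),np.percentile(q[m],[5,50,95],axis=0).round(4).tolist())
m=(P[:,2]>.112)&(P[:,2]<.125)&(q[:,0]<-.02)&(q[:,0]>-.25)&(q[:,1]>.05)&(q[:,1]<.16);print('door',m.sum(),[np.round(v,4) for v in cv2.minAreaRect(q[m].astype(np.float32))],np.percentile(q[m],[2,98],axis=0).round(3).tolist())
# arc waypoints in tool axes (x=chx, y=-chy), from off .035
r,H=.17,np.array([-.015,.11])
pr=None
for a in np.linspace(1.53,0,13):
    off=.0145+.005*np.sin(2*a)
    u=np.array([-np.sin(a),-np.cos(a)]);n=np.array([-np.cos(a),np.sin(a)])
    p=H+r*u+off*n
    print(round(a,2),p.round(4),None if pr is None else ((p-pr)*[1,-1]/.06).round(3));pr=p
save(d['image'][110:280,160:330],'home',3.5)
"
```

```text
t 16.45 pos [0.4923 0.0632 0.1877] F [ 0.4 -0.  -0.8] open 0.00028511322848544376 0.0
tool x,z axis [0.995 0.098 0.003] [ 0.003  0.    -1.   ] shares [-1.587 -2.38   2.038]
chamber frame [-0.09172699 -0.00047341]
panel 13 [[-0.0027, -0.0745], [-0.0018, -0.0649], [0.0012, -0.0567]]
door 31 [array([-0.1535,  0.0916]), array([0.0071, 0.0533]), np.float64(89.5679)] [[-0.18, 0.088], [-0.129, 0.095]]
1.53 [-0.1855  0.118 ] None
1.4 [-0.1853  0.0974] [0.003 0.342]
1.27 [-0.1827  0.077 ] [0.044 0.341]
1.15 [-0.1775  0.0568] [0.086 0.336]
1.02 [-0.1698  0.0372] [0.128 0.327]
0.89 [-0.1595  0.0184] [0.171 0.313]
0.76 [-0.1468  0.0009] [0.212 0.293]
0.64 [-0.1317 -0.0151] [0.252 0.267]
0.51 [-0.1144 -0.0292] [0.289 0.235]
0.38 [-0.0951 -0.041 ] [0.321 0.197]
0.26 [-0.0743 -0.0502] [0.347 0.154]
0.13 [-0.0522 -0.0566] [0.367 0.106]
0.0 [-0.0295 -0.06  ] [0.379 0.056]
```

View pics/home.png

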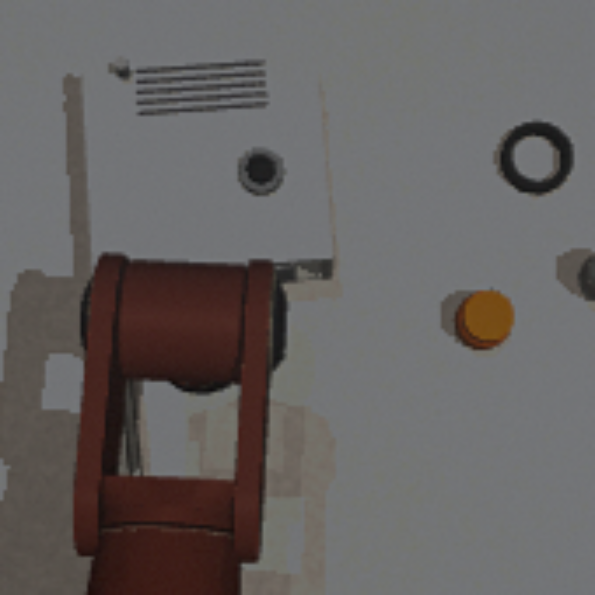

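Viewed from above, the tray is home in the chamber front, with the arm over it at crop (180,330). The push ended against a solid stop at 16.7 N. The arm now goes over the door to its outer side.

Call:
{"op": "jog_arm", "data": {"commands": [-0.4, -0.5, 0, 0, 0, 0, 0, -0.4, -0.6, 0, 0, 0, 0, 0, -0.4, -0.6, 0, 0, 0, 0, 0, -0.4, -0.6, 0, 0, 0, 0, 0, 0, -0.15, 0, 0, 0, 0, 0, 0, 0, 0, 0, 0, 0, 0, 0, 0, 0.5, 0, 0, 0, 0, 0, 0, 0.6, 0, 0, 0, 0, 0, 0, 0.6, 0, 0, 0, 0, 0, 0, 0.3, 0, 0, 0, 0, 0, 0, 0, 0, 0, 0, 0]}}

```text
t: 17.88
tool_pos: [0.3802, 0.1986, 0.064]
tool_rot: [3.136, 0.151, -0.008]
contact_force: [-1.1, 0.7, -0.3]
opening: 0.0
grip_force: 0.0
```

```bash
python3 -c "
from h import *
d2(.384,.196,.065);print('chamber frame',ch(ctrl.get_obs()['tool_pos']))"
```

```text
t 17.88 pos [0.3802 0.1986 0.064 ] F [-1.1  0.7 -0.3] open 9.168346532768495e-06 0.0
tool x,z axis [ 0.995  0.096 -0.005] [-0.005 -0.002 -1.   ] shares [ 0.058  0.05  -0.016]
chamber frame [-0.18987151  0.14532968]
```

Call:
{"op": "jog_arm", "data": {"commands": [0.03, 0.2, 0, 0, 0, 0, 0, 0.04, 0.25, 0, 0, 0, 0, 0, 0, 0.34, 0, 0, 0, 0, 0, 0.04, 0.34, 0, 0, 0, 0, 0, 0.09, 0.34, 0, 0, 0, 0, 0, 0.13, 0.33, 0, 0, 0, 0, 0, 0.17, 0.31, 0, 0, 0, 0, 0, 0.21, 0.29, 0, 0, 0, 0, 0, 0.25, 0.27, 0, 0, 0, 0, 0, 0.29, 0.24, 0, 0, 0, 0, 0, 0.32, 0.2, 0, 0, 0, 0, 0, 0.35, 0.15, 0, 0, 0, 0, 0, 0.3, 0.1, 0, 0, 0, 0, 0, 0, 0, 0, 0, 0, 0, 0]}}

```text
t: 19.62
tool_pos: [0.5349, 0.0113, 0.0669]
tool_rot: [3.137, 0.152, 0.002]
contact_force: [0.3, -0.5, 0.7]
opening: -0.0001
grip_force: 0.0
```

```bash
python3 -c "
from h import *
d2(.384,.196,.065);print('chamber frame',ch(ctrl.get_obs()['tool_pos']))"
```

```text
t 19.62 pos [0.5349 0.0113 0.0669] F [ 0.3 -0.5  0.7] open -0.0001072862515666269 0.0
tool x,z axis [0.995 0.097 0.001] [ 0.001 -0.    -1.   ] shares [-2.206 -3.307  0.027]
chamber frame [-0.05438145 -0.05632031]
```

Call:
{"op": "jog_arm", "data": {"commands": [0.1, 0.02, 0, 0, 0, 0, 0, 0.1, 0, 0, 0, 0, 0, 0, 0.1, 0, 0, 0, 0, 0, 0, 0.08, 0, 0, 0, 0, 0, 0, 0.06, 0, 0, 0, 0, 0, 0, 0, 0, 0, 0, 0, 0, 0]}}

```text
t: 20.38
tool_pos: [0.5599, 0.0141, 0.066]
tool_rot: [-3.138, -0.154, -0.0]
contact_force: [-0.4, 1.0, 0.9]
opening: -0.0
grip_force: 0.0
```

Call:
{"op": "jog_arm", "data": {"commands": [0.05, 0, 0, 0, 0, 0, 0, 0.05, 0, 0, 0, 0, 0, 0, 0, 0, 0, 0, 0, 0, 0]}}

```text
t: 20.75
tool_pos: [0.5601, 0.0146, 0.0642]
tool_rot: [-3.137, -0.155, 0.024]
contact_force: [-19.7, -2.1, 7.3]
opening: 0.0001
grip_force: 0.0
```

Call:
{"op": "jog_arm", "data": {"commands": [-0.2, 0, 0, 0, 0, 0, 0, -0.4, 0, 0, 0, 0, 0, 0, -0.4, 0, -0.3, 0, 0, 0, 0, 0, 0, -0.6, 0, 0, 0, 0, 0, 0, -0.6, 0, 0, 0, 0, 0, 0, -0.6, 0, 0, 0, 0, 0, 0, -0.3, 0, 0, 0, 0, 0, 0, 0, 0, 0, 0, 0]}}

```text
t: 21.75
tool_pos: [0.5072, 0.0085, 0.2119]
tool_rot: [3.137, 0.154, 0.006]
contact_force: [0.2, -0.7, -0.3]
opening: -0.0001
grip_force: 0.0
```

```bash
python3 -c "
from h import *
for c in ['top','scene']:
    d=eyes.get_image(c);Pm=cloud(d);P=Pm.reshape(-1,3);q=(P[:,:2]-O)@np.stack([X,Y],1)
    m=(P[:,2]>.108)&(P[:,2]<.127)&(q[:,0]<-.003)&(q[:,0]>-.2)&(abs(q[:,1])<.13)
    if m.sum(): print(c,'door',m.sum(),np.percentile(q[m],[2,50,98],axis=0).round(4).tolist(),np.polyfit(q[m][:,1],q[m][:,0],1))
    m=(P[:,2]>.128)&(P[:,2]<.16)&(np.hypot(P[:,0]-.674,P[:,1]-.03)<.035)&(d['image'].reshape(-1,3).max(1)<45)
    for lo in (.128,.138):
        k=m&(P[:,2]>lo)
        if k.sum(): print('btn',k.sum(),P[k].mean(0).round(4),cv2.minEnclosingCircle(P[k][:,:2].astype(np.float32)),np.percentile(P[k][:,2],[5,50,95]).round(4))
d2(.673,.0305,.17)
save(d['image'][130:280,190:370],'shut',3.5)"
```

```text
top door 89 [[-0.0159, -0.1093], [-0.0103, 0.0793], [-0.0038, 0.1103]] [-0.00420563 -0.00986352]
btn 52 [0.6719 0.0315 0.1412] ((0.6732769012451172, 0.03176131844520569), 0.013336598873138428) [0.1349 0.1418 0.1446]
btn 45 [0.6722 0.0316 0.1421] ((0.6722318530082703, 0.031228860840201378), 0.012429709546267986) [0.1385 0.1422 0.1447]
scene door 191 [[-0.0129, -0.1037], [-0.0078, 0.0138], [-0.0033, 0.1072]] [ 0.00339401 -0.00785697]
t 21.85 pos [0.5056 0.0087 0.2089] F [ 0.   0.2 -1. ] open 0.00025886089106593726 0.0
tool x,z axis [ 0.995  0.098 -0.002] [-0.002  0.    -1.   ] shares [ 2.814 -0.089  0.643]
```

View pics/shut.png

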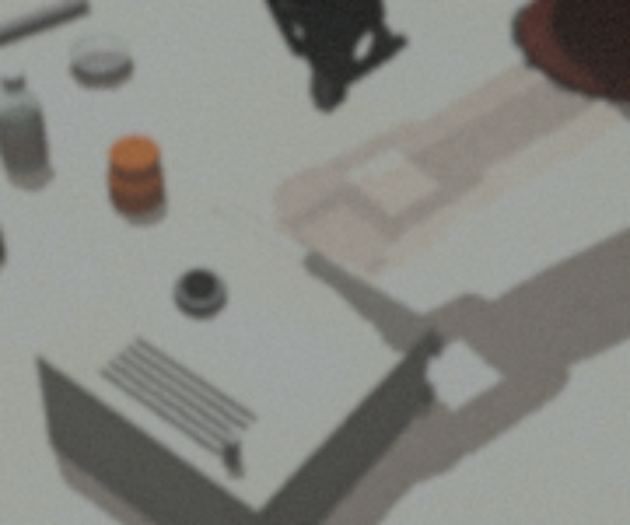

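The door lies flat on the front, with fit slopes within 0.004 rad. The button shows at crop (200,288), with its cap centre at (0.6725, 0.0313, 0.142).

Call:
{"op": "jog_arm", "data": {"commands": [0.4, -0.02, 0, 0, 0, 0, 0, 0.6, -0.02, 0, 0, 0, 0, 0, 0.6, -0.02, 0, 0, 0, 0, 0, 0.6, -0.02, 0, 0, 0, 0, 0, 0.4, -0.01, 0, 0, 0, 0, 0, 0.2, 0, 0, 0, 0, 0, 0, 0, 0, 0, 0, 0, 0, 0, 0, 0, 0.4, 0, 0, 0, 0, 0, 0, 0.3, 0, 0, 0, 0, 0, 0, 0.2, 0, 0, 0, 0, 0, 0, 0, 0, 0, 0, 0]}}

```text
t: 23.22
tool_pos: [0.6717, 0.0304, 0.1547]
tool_rot: [-3.138, -0.153, 0.004]
contact_force: [-0.1, 0.2, -0.5]
opening: -0.0
grip_force: 0.0
```

```bash
python3 -c "
from h import *
d2(.6725,.0313,.142)"
```

```text
t 23.23 pos [0.6717 0.0304 0.1547] F [-0.1  0.2 -0.5] open -6.142619745467756e-06 0.0
tool x,z axis [ 0.995  0.098 -0.003] [-0.003  0.    -1.   ] shares [ 0.015 -0.014  0.212]
```

Call:
{"op": "jog_arm", "data": {"commands": [0.01, -0.01, 0.1, 0, 0, 0, 0, 0, 0, 0.06, 0, 0, 0, 0, 0, 0, 0.05, 0, 0, 0, 0, 0, 0, 0.05, 0, 0, 0, 0, 0, 0, 0.04, 0, 0, 0, 0, 0, 0, 0, 0, 0, 0, 0]}}

```text
t: 23.98
tool_pos: [0.6735, 0.031, 0.1388]
tool_rot: [3.138, 0.154, 0.001]
contact_force: [-0.2, 0.1, 3.8]
opening: -0.0002
grip_force: 1.6
```

Call:
{"op": "jog_arm", "data": {"commands": [0, 0, 0.04, 0, 0, 0, 0, 0, 0, 0.04, 0, 0, 0, 0, 0, 0, 0.03, 0, 0, 0, 0, 0, 0, 0, 0, 0, 0, 0]}}

```text
t: 24.48
tool_pos: [0.6737, 0.031, 0.1359]
tool_rot: [3.137, 0.154, 0.001]
contact_force: [-9.4, 0.7, 18.2]
opening: 0.0
grip_force: 8.6
```

The button has bottomed at z 0.136, 6 mm below the top, with 18 N. Now I let go.

Call:
{"op": "jog_arm", "data": {"commands": [0, 0, -0.2, 0, 0, 0, 0, 0, 0, -0.4, 0, 0, 0, 0, 0, 0, -0.6, 0, 0, 0, 0, 0, 0, -0.4, 0, 0, 0, 0, 0, 0, 0, 0, 0, 0, 0, 0, 0, 0, 0, 0, 0, 0]}}

```text
t: 25.22
tool_pos: [0.6727, 0.0311, 0.2257]
tool_rot: [-3.138, -0.154, 0.004]
contact_force: [1.0, -0.4, -0.6]
opening: 0.0002
grip_force: 0.0
```

```bash
python3 -c "
from h import *
for c in ['top','scene']:
    d=eyes.get_image(c);P=cloud(d).reshape(-1,3);q=(P[:,:2]-O)@np.stack([X,Y],1)
    m=(P[:,2]>.108)&(P[:,2]<.127)&(q[:,0]<-.003)&(q[:,0]>-.2)&(abs(q[:,1])<.13)
    if m.sum(): print(c,'door',m.sum(),np.percentile(q[m],[2,50,98],axis=0).round(4).tolist(),np.polyfit(q[m][:,1],q[m][:,0],1))
    m=(P[:,2]>.128)&(P[:,2]<.16)&(np.hypot(P[:,0]-.673,P[:,1]-.031)<.02)
    print('btn',m.sum(),np.percentile(P[m][:,2],[50,90]) if m.sum() else '')
d2(.6,0,.2)"
```

```text
top door 96 [[-0.0156, -0.1093], [-0.0111, 0.0759], [-0.0036, 0.1077]] [ 0.00379945 -0.01035225]
btn 85 [0.13987183 0.14497898]
scene door 190 [[-0.0138, -0.1053], [-0.0078, 0.0064], [-0.0032, 0.1075]] [-0.00109083 -0.00794979]
btn 114 [0.13474706 0.14109115]
t 25.32 pos [0.6724 0.0311 0.2251] F [ 0.2  0.5 -0. ] open -0.00014390979435794022 0.0
tool x,z axis [ 0.995  0.098 -0.004] [-0.004  0.    -1.   ] shares [-1.25   0.398  0.423]
```

The door is shut, the button is back up and the arm is clear of everything.

```bash
python3 -c "
from h import *
print(job.finish_job())"
```

```text
the job is handed in; nothing more can be done
None
```

I handed the job in at about 25 s. The jar is upright on the tray, the tray is home, the door is shut on its catch, and the start button was pressed and let go; the hand-in gave no verdict back.

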